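Load the printer's ink dock and clamp it

TASK

Restock the printer's ink dock: swing the steel clamp bail fully up and back, part the tight row between the black cartridge and its grey neighbour, and stand every coloured cartridge from the counter upright on the channel floor between the black one and the two grey ones, which all stay in the channel in their order. Then swing the bail fully shut over the row; leave the plant, photo frame and mug where they are.

Things in the scene. Friction and masses are not known exactly. Their poses are not given: they have to be found in the camera images.
- dock: Blue ink dock, fixed. Origin: on the counter under the middle of its channel; x points across the channel to its back (hinge side), y along the row, z up. Channel 66 mm wide inside (x), 250 mm long (y), floor 12 mm up; walls 8 mm thick rise to 42 mm. Two posts at the back (x +92, y +-150 mm), 112 mm high, carry the bail.
- bail (a joint): Angle (rad) of the clamp bail: 0 = shut, bars level 3 mm above the tops of seated cartridges; grows as its front swings up and back, to a stop at 1.9. It turns about the dock's y axis through point bail_hinge and stays where left (stiff: 2 to 3 N at the red knob). Beyond about 1.5 it is clear of a gripper over the row.
- bail_hinge (a point): Middle of the bail's hinge line: on the dock at x +90 mm, 105 mm above the counter; axes as the dock's.
- bail_grip (a point): Centre of the bail's red knob, a cylinder 18 mm across and 18 mm long lying along the dock's y, 170 mm from the hinge line; pinch its ends from above, it may turn in the fingers. Shut: dock x -80 mm, 105 mm up. The bail is a U of 10 mm bar, arms at y +-140 mm, front bar 30 mm and press bar 80 mm behind the knob (towards the hinge); an 8 mm stem holds the knob.
- black_mid (a point): Centre (half-way up, 42.5 mm) of the all-black cartridge, standing in the channel at the +y end of the row: 60 mm deep (its x axis) x 32 mm thick (its y axis) x 85 mm tall (its z axis), 0.15 kg, weighted low. Its axes start parallel to the dock's.
- grey1_mid (a point): Centre of the grey cartridge that starts touching distance (1 to 2 mm) from the black one, on its -y side; same size, axes start parallel to the dock's.
- grey2_mid (a point): Centre of the second grey cartridge, on the -y side of the first; same size.
- red_mid (a point): Centre (half-way up, 42.5 mm) of the new cartridge with a white shell and red labels and top, standing upright on the counter to the right of the dock, if present (two to four of the coloured ones are): 60 mm deep (its x axis) x 32 mm thick (its y axis) x 85 mm tall (its z axis), 0.15 kg, weighted low.
- yellow_mid (a point): Centre (half-way up, 42.5 mm) of the new cartridge with a white shell and yellow labels and top, standing upright on the counter to the right of the dock, if present (two to four of the coloured ones are): 60 mm deep (its x axis) x 32 mm thick (its y axis) x 85 mm tall (its z axis), 0.15 kg, weighted low.
- green_mid (a point): Centre (half-way up, 42.5 mm) of the new cartridge with a white shell and green labels and top, standing upright on the counter to the right of the dock, if present (two to four of the coloured ones are): 60 mm deep (its x axis) x 32 mm thick (its y axis) x 85 mm tall (its z axis), 0.15 kg, weighted low.
- blue_mid (a point): Centre (half-way up, 42.5 mm) of the new cartridge with a white shell and blue labels and top, standing upright on the counter to the right of the dock, if present (two to four of the coloured ones are): 60 mm deep (its x axis) x 32 mm thick (its y axis) x 85 mm tall (its z axis), 0.15 kg, weighted low.
- plant: Small potted plant (bystander), pot 84 mm wide and 75 mm high, leaves to 170 mm; origin under its middle.
- photo_frame: Standing photo frame (bystander), 110 mm wide, 144 mm high; origin under its middle.
- mug: Blue mug (bystander), 80 mm wide, 90 mm high; origin under its middle.

How it is judged:
On the way, in this order (a step that is already met when the one before it is completed fails the run):
1. the bail has been swung open (beyond 1.4 rad) (value of joint bail above 1.4 rad), for 0.2 s.
2. with the bail still open, every coloured cartridge present stands in the channel between the black and the grey ones (value of joint bail above 1.2 rad and x of red_mid in the frame of dock between -0.008 and 0.008 m and z of red_mid in the frame of dock between 0.049 and 0.06 m and angle between each of red_mid, yellow_mid, green_mid, blue_mid's own z axis and vertical below 0.12 rad and y of red_mid in the frame of dock between -0.125 and 0.125 m and y of each of red_mid, yellow_mid, green_mid, blue_mid in the frame of black_mid below -0.02 m and y of each of red_mid, yellow_mid, green_mid, blue_mid in the frame of grey1_mid above 0.02 m and x of yellow_mid in the frame of dock between -0.008 and 0.008 m and z of yellow_mid in the frame of dock between 0.049 and 0.06 m and y of yellow_mid in the frame of dock between -0.125 and 0.125 m and x of green_mid in the frame of dock between -0.008 and 0.008 m and z of green_mid in the frame of dock between 0.049 and 0.06 m and y of green_mid in the frame of dock between -0.125 and 0.125 m and x of blue_mid in the frame of dock between -0.008 and 0.008 m and z of blue_mid in the frame of dock between 0.049 and 0.06 m and y of blue_mid in the frame of dock between -0.125 and 0.125 m), for 0.2 s.
At the end, for the whole second after the job is handed in: Bail shut (below 0.08 rad); all coloured cartridges present upright (0.12 rad) on the channel floor (8 mm off its middle line, 5 mm in height) between the black and first grey one; the black and both greys likewise in the channel, in order; all at rest (value of joint bail below 0.08 rad and x of red_mid in the frame of dock between -0.008 and 0.008 m and z of red_mid in the frame of dock between 0.049 and 0.06 m and angle between each of red_mid, yellow_mid, green_mid, blue_mid, black_mid, grey1_mid, grey2_mid's own z axis and vertical below 0.12 rad and y of red_mid in the frame of dock between -0.125 and 0.125 m and y of each of red_mid, yellow_mid, green_mid, blue_mid in the frame of black_mid below -0.02 m and y of each of red_mid, yellow_mid, green_mid, blue_mid in the frame of grey1_mid above 0.02 m and x of yellow_mid in the frame of dock between -0.008 and 0.008 m and z of yellow_mid in the frame of dock between 0.049 and 0.06 m and y of yellow_mid in the frame of dock between -0.125 and 0.125 m and x of green_mid in the frame of dock between -0.008 and 0.008 m and z of green_mid in the frame of dock between 0.049 and 0.06 m and y of green_mid in the frame of dock between -0.125 and 0.125 m and x of blue_mid in the frame of dock between -0.008 and 0.008 m and z of blue_mid in the frame of dock between 0.049 and 0.06 m and y of blue_mid in the frame of dock between -0.125 and 0.125 m and x of black_mid in the frame of dock between -0.008 and 0.008 m and z of black_mid in the frame of dock between 0.049 and 0.06 m and y of black_mid in the frame of dock between -0.125 and 0.125 m and x of grey1_mid in the frame of dock between -0.008 and 0.008 m and z of grey1_mid in the frame of dock between 0.049 and 0.06 m and y of grey1_mid in the frame of dock between -0.125 and 0.125 m and x of grey2_mid in the frame of dock between -0.008 and 0.008 m and z of grey2_mid in the frame of dock between 0.049 and 0.06 m and y of grey2_mid in the frame of dock between -0.125 and 0.125 m and linear speed of each of red, yellow, green, blue, black, grey1, grey2 below 0.02 m/s and y of grey2_mid in the frame of grey1_mid below -0.02 m); the robot touches nothing.
It fails at once if a bystander (plant, photo frame or mug) is moved more than 30 mm (distance of any of plant, photo_frame, mug from where it was at the start of the episode above 0.03 m).
Of red, yellow, green, blue only 2 to 4 are there at a start; the rules pass over those that are not, and their reading is None.
At some moment in a run one of red, yellow, green, blue may be knocked a few centimetres aside while the robot is not near it.
Once in a run the grip may slacken for a moment while it holds something.
It also fails if it takes over 210 s, if anything falls off the work surface, if the arm or the gripper's body presses on something with over 40 N, if the wrist force passes 120 N, or if a joint passes its speed limit or range.

ROBOT

A 6-joint arm with a two-finger parallel gripper is mounted at the origin on the work surface. World frame = base frame: x ahead of the robot, y to its left, z up, the work surface at z = 0. Lengths are in m, angles in rad, forces in N, time in s.
With the tool pointing down it reaches from about 0.3 to 0.875 m from the base axis. Payload 6.4 kg.
Tool frame: the origin (TCP) lies on the centre line of the jaws, within the pads' length; the fingertips stand 17 mm ahead of it and the grasp point (between the pads) lies 2 mm behind it (arm.tcp_to_tips is the z of the fingertips in the tool frame, in m); z points along the fingers, x is the direction in which the jaws open and shut, and the axes are right-handed (so a half turn about z gives the same grasp; the last joint's range is limited). The gripper opens to 85 mm and grips with 20 to 120 N. Pads are 22 mm wide; open, the fingers measure 114 mm over their backs; the gripper's body (76 mm by 85 mm) begins 54 mm behind the grasp point. The pads swing forward as they close: fully open they stand 13 mm farther back than shut.
Start: joints at [-1.325, 0.181, 1.607, -0, 1.354, -0.206], TCP at [0.251, -0.517, 0.248] pointing down, gripper open.
Joint ranges: [-2.99, 2.99], [-0.89, 2.07], [0.3, 2.58], [-1.14, 4.28], [0, 2.63], [-3.12, 3.12]. Speed limits (rad/s): [2.57, 2.57, 3.01, 3.14, 3.14, 3.14].

INTERFACE

Orientations are given as a rotation vector (axis times angle).
In Python, from station import arm, viewer, order gives the robot as it stands.
- The arm moves only by the tool step_arm, never from a script. Its arguments are lists of equal length, an entry for each row: "dp": the shift along the tool's x, y, z in m, a list of three; "twist": the turn about the tool's z in rad; "gripper": the opening in per cent of the stroke, from 0 (shut) to 100 (fully open). In form: {"dp": [[tx, ty, tz], ...], "twist": [twist, ...], "gripper": [gripper, ...]}. A call has 1 to 10 rows; each row shifts and turns the commanded pose from where the row before left it, along the tool's axes as they then stand; what a row does not reach is not made up. A row lasts 1/8 s, in which the tool goes at most 62.5 mm and 10.7 degrees, less where a joint would pass 70% of its speed; a pose out of reach is approached as far as the arm can. A call is refused whole if a number of a shift passes 0.0625 or a number of a turn 0.188, either way. A call with a gripper value outside its range is refused whole. The fingers move at their own pace and stop on an object; "grip_force" is the grip in N (left out, the last holds). Time passes only in rows, so rows that do not move let the fingers close. It gives the time, the measured TCP pose, the force and the opening at its end, in the units of the state.
- arm.read_state(): the state, without advancing time (a new reading comes with each control period).
- viewer.grab_frame(name): name is "scene" or "top" or "wrist"; returns a dict with "frame" (420x560x3 uint8, red, green, blue), "depth" (420x560 float32, m along the optical axis (not along the pixel's ray), 0 where there is no reading), "fx", "fy", "cx", "cy" (pixels), "xyz" and "orientation" of the camera in the world; the wrist camera has in their place "hand_eye" (4x4, takes a point from camera to tool coordinates, whose origin is the TCP and whose axes are the tool frame's). Camera axes: x right, y up, looking along -z (the intrinsics and any distortion apply to the point x, -y, -z); pixel columns grow to the right and rows downward; lengths in m; the calibration is good to about 2 mm. A picture is of the moment at which its call begins: read the wrist's pose just before it.
- order.sign_off(): hands the job in, once; it reports no verdict.
The state is a dict: "time": time; "joint_positions": joint angles; "qvel": joint speeds; "joint_torque": joint torques, N m; "tool_pos": TCP position; "eef_rot": TCP orientation; "wrist_force": force on the tool from outside, world axes, zero at the start; "torque": the same for the moment, N m; "grip_width": opening from 0.0 (shut) to 1.0 (fully open).
Only numpy, scipy, OpenCV 4.12 (cv2) and the standard library are available. Lean on these libraries where they do the work, as an engineer would, in place of code of your own. Each camera call takes 0.05 s, during which the arm holds its last target. There are 200 camera calls.

## Working session

There is one attempt and no reset: what is moved stays moved. The work goes in short steps, Python scripts to look and compute and a tool call to move; the robot and the scene stay as the last step left them, time stands still between calls to the robot, and variables do not carry over. Pictures are saved under pics/ and viewed, about 12 in all and at most 16, crops included, and the job is handed in when it is done.

Besides the shell and the picture viewer there is one more tool, called after ">>>" as name(argument=value, ...) on one line, values as JSON. step_arm: Moves the arm, as the interface text tells. Its arguments: {"type":"object","properties":{"dp":{"type":"array","items":{"type":"array","items":{"type":"number"}}},"twist":{"type":"array","items":{"type":"number"}},"gripper":{"type":"array","items":{"type":"number"}},"grip_force":{"type":"number"}},"required":["dp","twist","gripper"]}

```bash
mkdir -p pics; ls
cat > h.py <<'E'
import numpy as np, cv2
from scipy.spatial.transform import Rotation as R
from station import arm, viewer, order
def grab(name):
    s=arm.read_state(); f=viewer.grab_frame(name)
    if name=='wrist':
        T=np.eye(4);T[:3,:3]=R.from_rotvec(s['eef_rot']).as_matrix();T[:3,3]=s['tool_pos']
        f['T']=T@np.array(f['hand_eye'])
    else:
        o=np.array(f['orientation']);T=np.eye(4)
        T[:3,:3]=o if o.shape==(3,3) else R.from_rotvec(o).as_matrix() if o.size==3 else R.from_quat(o).as_matrix()
        T[:3,3]=f['xyz'];f['T']=T
    return f
def cloud(f):
    h,w=f['depth'].shape;u,v=np.meshgrid(np.arange(w),np.arange(h));d=f['depth']
    p=np.stack([(u-f['cx'])/f['fx']*d,-(v-f['cy'])/f['fy']*d,-d],-1)
    return p@f['T'][:3,:3].T+f['T'][:3,3]
def save(f,n): cv2.imwrite('pics/'+n+'.png',f['frame'][:,:,::-1])
E
python3 - <<'E'
from h import *
s=arm.read_state();print(s)
for n in('scene','top'):
    f=grab(n);save(f,n+'0');print(n,{k:v for k,v in f.items() if k not in('frame','depth')})
    np.savez('/tmp/'+n,P=cloud(f),im=f['frame'])
import cv2
cv2.imwrite('pics/st.png',cv2.resize(np.hstack([cv2.imread('pics/scene0.png')]),None,fx=1.4,fy=1.4))
E
```

```text
pics
{'time': 0.0, 'joint_positions': array([-1.32531921e+00,  1.81551106e-01,  1.60801337e+00,  2.98445439e-05,
        1.35378849e+00, -2.06297728e-01]), 'qvel': array([-0.00058928,  0.00102408,  0.00070008,  0.00064822, -0.00083905,
       -0.00076267]), 'joint_torque': array([-3.03317202e-04, -4.44875336e+01, -3.51330686e+01, -2.29536372e-04,
        9.12929914e-03, -4.63933148e-06]), 'tool_pos': array([ 0.25091928, -0.51678348,  0.24737587]), 'eef_rot': array([-2.66148882e+00,  1.66681770e+00,  1.96063847e-03]), 'wrist_force': array([-0.58092008, -0.80756841,  0.43061568]), 'torque': array([0.02415121, 0.04668498, 0.07354093]), 'grip_width': 0.9991216943618386}
scene {'fx': 443.54761756865236, 'fy': 443.54761756865236, 'cx': 275.27710182086975, 'cy': 210.678086652912, 'xyz': array([ 1.11103416, -0.15600741,  0.95985406]), 'orientation': array([0.51174972, 0.33083283, 1.13261159]), 'T': array([[ 0.39469119, -0.77158424,  0.49887535,  1.11103416],
       [ 0.91879958,  0.3284164 , -0.21897491, -0.15600741],
       [ 0.00511874,  0.54479393,  0.83855433,  0.95985406],
       [ 0.        ,  0.        ,  0.        ,  1.        ]])}
top {'fx': 396.1838759871516, 'fy': 396.1838759871516, 'cx': 276.31939073977503, 'cy': 205.2891038617517, 'xyz': array([0.46656494, 0.08583636, 1.13021076]), 'orientation': array([ 0.06456452, -0.09000165, -1.59865316]), 'T': array([[-0.03000946,  0.99477289, -0.09760295,  0.46656494],
       [-0.99944198, -0.02842988,  0.01753469,  0.08583636],
       [ 0.0146682 ,  0.0980747 ,  0.99507095,  1.13021076],
       [ 0.        ,  0.        ,  0.        ,  1.        ]])}
```

View pics/top0.png

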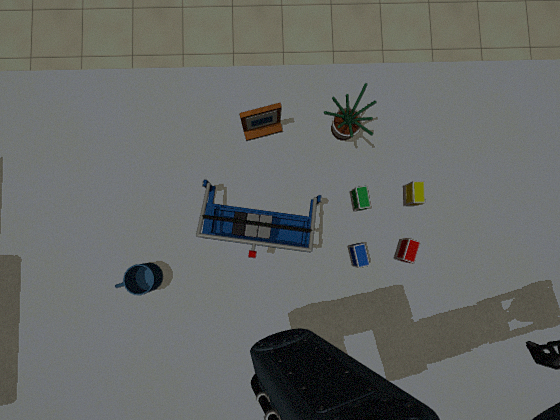

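View pics/scene0.png

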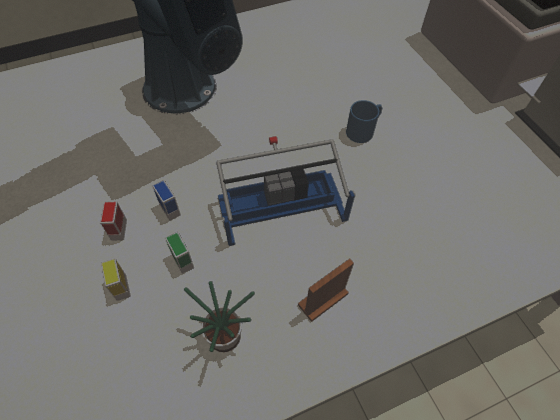

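The top view shows all four new cartridges: green (361,198), yellow (415,193), blue (359,254) and red (408,251). The dock is at (258,225), with its knob at (252,254), black at (240,222) and greys at about (258,224). The scene view agrees.

```bash
cat >> h.py <<'E'
def hsv(f): return cv2.cvtColor(f['frame'],cv2.COLOR_RGB2HSV)
HUE={'red':(0,8),'yellow':(20,35),'green':(45,80),'blue':(105,130)}
def rect(q):
    (c,(a,b),t)=cv2.minAreaRect((q[:,:2]*1000).astype(np.float32))
    if a<b: a,b,t=b,a,t+90
    t=(t+90)%180-90
    return np.round([c[0],c[1],a,b,t],1)
E
python3 - <<'E'
from h import *
from scipy.ndimage import label
for n in('top','scene'):
    d=np.load('/tmp/'+n+'.npz');P=d['P'];im=d['im']
    H=cv2.cvtColor(im,cv2.COLOR_RGB2HSV)
    m=(P[...,2]>.076)&(P[...,2]<.094)&(P[...,0]>.3)&(P[...,0]<.75)&(P[...,1]<.0)
    L,k=label(m)
    for i in range(1,k+1):
        q=P[L==i]
        if len(q)<40: continue
        hh=H[L==i];hh=hh[hh[:,1]>120]
        v,u=np.argwhere(L==i).mean(0)
        print(n,len(q),(int(u),int(v)),'hue',np.median(hh[:,0]) if len(hh) else None,rect(q),'z',q[:,2].mean().round(4))
    blue=(H[...,0]>100)&(H[...,0]<125)&(H[...,1]>130)
    m=blue&(P[...,2]>.104)&(P[...,2]<.12)&(P[...,0]>.3)
    L,k=label(m)
    for i in range(1,k+1):
        q=P[L==i]
        if len(q)>=4: print(n,'post',len(q),q.mean(0).round(4),np.argwhere(L==i).mean(0))
    m=blue&(P[...,2]>.036)&(P[...,2]<.046)&(P[...,0]>.3)&(P[...,1]>-.05)
    print(n,'walls',rect(P[m]),m.sum())
    m=((H[...,0]<8)|(H[...,0]>172))&(H[...,1]>150)&(P[...,2]>.09)&(P[...,2]<.13)&(P[...,1]>-.02)
    q=P[m];print(n,'knob',len(q),q.mean(0).round(4) if len(q) else 0)
    m=(P[...,2]>.094)&(P[...,2]<.1)&(P[...,1]>-.02)&(P[...,0]>.3)&(H[...,1]<90)
    L,k=label(m)
    for i in range(1,k+1):
        q=P[L==i]
        if len(q)>=60: print(n,'seated',len(q),rect(q))
E
```

```text
top 291 (418, 192) hue 31.0 [ 594.4 -313.8   60.1   32.9   -2. ] z 0.0846
top 285 (362, 197) hue 68.0 [ 584.8 -163.5   60.2   33.     7.2] z 0.0847
top 301 (410, 250) hue 2.0 [ 439.4 -284.8   60.7   33.5  -20. ] z 0.0844
top 295 (360, 255) hue 108.0 [ 430.9 -151.5   60.6   33.5   11.1] z 0.0847
top post 19 [0.6312 0.2516 0.1106] [182.52631579 204.78947368]
top post 21 [ 0.5822 -0.0418  0.1107] [198.0952381  318.38095238]
top walls [514.9 238.9 504.5 225.6 -76.1] 514
top knob 15 [0.7852 0.1131 0.1123]
top seated 157 [536.2 113.2  65.5  19.7  81.3]
top seated 90 [510.  168.   29.   28.6  87.8]
top seated 231 [501.5 118.8  64.7  29.   80.7]
scene 304 (163, 191) hue 111.0 [ 432.9 -154.5   63.9   32.5    9.7] z 0.0854
scene 351 (109, 212) hue 1.0 [ 440.7 -287.    62.    33.6  -19.5] z 0.0849
scene 370 (176, 245) hue 65.0 [ 586.3 -166.3   62.1   33.1    7.7] z 0.0853
scene 426 (110, 272) hue 30.0 [ 596.1 -316.6   61.7   32.7   -2.7] z 0.0852
scene walls [523.5 115.3 263.8  70.1  84.9] 37
scene knob 0 0
scene seated 571 [526.2 129.7 100.2  50.3  82.7]
```

>>> step_arm(dp=[[0,0,0],[0,0,0],[0,0,0],[0,0,0],[-0.056,-0.0064,0],[-0.056,-0.0064,0],[-0.056,-0.0064,0],[-0.056,-0.0064,0],[-0.056,-0.0064,0],[-0.056,-0.0064,0]], twist=[0.1545,0.1545,0.1545,0.1545,0,0,0,0,0,0], gripper=[60,60,60,60,60,60,60,60,60,60], grip_force=40)

```text
time: 1.35
tool_pos: [0.3445, -0.1904, 0.2481]
eef_rot: [-2.029, 2.399, 0.0]
wrist_force: [1.0, -0.5, 1.0]
grip_width: 0.599
```

>>> step_arm(dp=[[-0.056,-0.0064,0],[-0.056,-0.0064,0],[-0.056,-0.0064,0],[-0.056,-0.0064,0],[-0.056,-0.0064,0],[-0.056,-0.0064,0],[0,0,0],[0,0,0]], twist=[0,0,0,0,0,0,0,0], gripper=[60,60,60,60,60,60,60,60])

```text
time: 2.35
tool_pos: [0.4375, 0.1327, 0.2478]
eef_rot: [2.03, -2.396, -0.001]
wrist_force: [-0.9, -1.1, -0.5]
grip_width: 0.598
```

```bash
cat >> h.py <<'E'
PSI=np.deg2rad(-9.4); DO=np.array([.516,.120])
DX=np.array([np.cos(PSI),np.sin(PSI)]); DY=np.array([-DX[1],DX[0]])
def todock(p): q=np.asarray(p)[...,:2]-DO; return np.stack([q@DX,q@DY],-1)
def toworld(x,y): return DO+x*DX+y*DY
def plan(x,y,z,yawdeg=None):
    """twist first, then total shift in the turned tool's axes"""
    s=arm.read_state();M=R.from_rotvec(s['eef_rot']).as_matrix();yaw=np.arctan2(M[1,0],M[0,0])
    tw=0
    if yawdeg is not None:
        tw=-(((np.deg2rad(yawdeg)-yaw)+np.pi)%(2*np.pi)-np.pi)
    M=M@R.from_rotvec([0,0,tw]).as_matrix()
    d=M.T@(np.array([x,y,z])-s['tool_pos'])
    print('t',round(s['time'],2),'tcp',s['tool_pos'].round(4),'yaw',np.rad2deg(yaw).round(1),'tw',round(tw,3),'d',d.round(4),'grip',s['grip_width'].round(3),'F',s['wrist_force'].round(1))
E
python3 - <<'E'
from h import *
f=grab('wrist');save(f,'w1');P=cloud(f);H=hsv(f)
m=((H[...,0]<8)|(H[...,0]>172))&(H[...,1]>150)&(P[...,2]>.09)&(P[...,2]<.13)
q=P[m];print('knob',m.sum(),np.argwhere(m).mean(0),q.mean(0),rect(q))
k=rect(q)[:2]/1000
plan(k[0],k[1],.108,-99.4)
f=grab('top');save(f,'t1')
E
```

```text
knob 2 [105.5 242.5] [0.52225357 0.14902394 0.09627268] [522.3 149.   34.    0.   -9.7]Traceback (most recent call last):
  File "<stdin>", line 6, in <module>
  File "h.py", line 38, in plan
    print('t',round(s['time'],2),'tcp',s['tool_pos'].round(4),'yaw',np.rad2deg(yaw).round(1),'tw',round(tw,3),'d',d.round(4),'grip',s['grip_width'].round(3),'F',s['wrist_force'].round(1))
                                                                                                                                    ^^^^^^^^^^^^^^^^^^^^^
AttributeError: 'float' object has no attribute 'round'
```

View pics/w1.png

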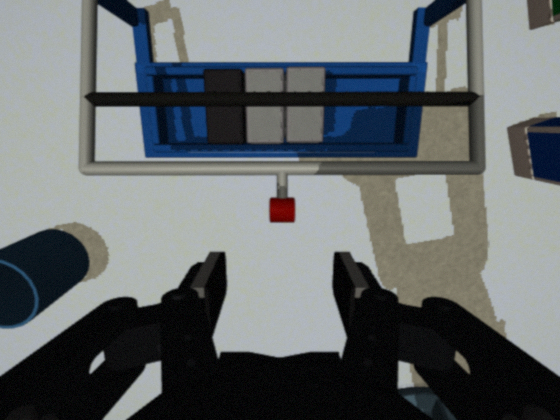

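The wrist view shows the knob at (282,209) ahead of the open fingers. The black cartridge (225) and the greys (264, 305) are under the press bar.

```bash
sed -i "s/s\['grip_width'\].round(3)/round(float(s['grip_width']),3)/" h.py
python3 - <<'E'
from h import *
f=grab('wrist');P=cloud(f);H=hsv(f)
print(H[209,282],P[209,282])
m=((H[...,0]<10)|(H[...,0]>170))&(H[...,1]>150);m[:180]=0;m[235:]=0;m[:,:250]=0;m[:,310:]=0
q=P[m];print('knob',m.sum(),q.mean(0),np.median(q,0),rect(q),todock(q.mean(0)))
k=np.median(q,0);plan(k[0],k[1],.108,-99.4)
# dock wall check
b=(H[...,0]>100)&(H[...,0]<125)&(H[...,1]>130)&(P[...,2]>.035)&(P[...,2]<.048)
L,n,st,_=cv2.connectedComponentsWithStats(b.astype(np.uint8))[:4]
for i in range(1,L):
    if st[i,4]>100:
        q=P[n==i];D=todock(q);print(st[i],D.min(0),D.max(0),rect(q))
E
```

```text
[  1 238 120] [0.44742385 0.12803912 0.16434934]
knob 543 [0.44679302 0.12908239 0.16397875] [0.44694616 0.129112   0.16329749] [470.5 125.   65.7  16.5  -9.2] [-0.06976108 -0.00234286]
t 2.45 tcp [0.4377 0.1317 0.2481] yaw -99.6 tw -0.004 d [ 0.001  -0.0096  0.1401] grip 0.604 F [-0.  -0.1 -0.2]
[117   0  11  21 129] [0.08259143 0.14180539] [0.09727512 0.14707813] [627.7 246.5  15.    4.1 -25.7]
[433   0  11  19 121] [ 0.08292507 -0.15208543] [ 0.09782145 -0.14642539] [580.5 -40.7  15.2   4.7   5.2]
[144  67 143  26 887] [ 0.0177093  -0.00828037] [0.04088941 0.13022544] [556.6 175.1 139.   23.   82.3]
[ 323   66   94   26 1017] [ 0.01804651 -0.13515119] [ 0.04142431 -0.04424325] [530.7  26.7  90.9  23.3  80.5]
[ 148  107  265   46 2709] [-0.04101433 -0.13546646] [0.00342196 0.12987791] [496.9 120.3 265.3  44.1  80.7]
[528 133  17  45 427] [-0.0674751  -0.27804273] [-0.02214088 -0.25990053] [ 427.9 -137.9   48.4    2.8   10.5]
[ 18 240  54  51 411] [-0.19910882  0.24100157] [-0.13822185  0.28647995] [397.7 400.1  71.9  24.2  23.2]
[  0 264  35  41 357] [-0.21415656  0.28381166] [-0.16510826  0.31880843] [374.7 453.9  57.9  16.5  23.2]
```

The bail starts slightly raised: the knob top is at z 0.164, which puts it at about 0.3 rad. The knob centre is at about 0.155.

>>> step_arm(dp=[[0.001,-0.008,0.03],[0,0,0.03],[0,0,0.03],[0,0,0],[0,0,0],[0,0,0],[0,0,0]], twist=[-0.004,0,0,0,0,0,0], gripper=[60,60,60,5,0,0,0], grip_force=40)

```text
time: 3.32
tool_pos: [0.4462, 0.1296, 0.1594]
eef_rot: [-2.034, 2.394, -0.003]
wrist_force: [-0.9, -6.2, 0.9]
grip_width: 0.201
```

```bash
sed -i 's/DO=np.array(\[.516,.120\])/DO=np.array([.5156,.1175])/' h.py
python3 - <<'E'
from h import *
s=arm.read_state();print(s['tool_pos'],s['grip_width'],s['wrist_force'],todock(s['tool_pos']))
plan(*s['tool_pos'])
t0=.3
for t in np.linspace(.3,1.85,17): print(round(t,3),np.round([.09-.17*np.cos(t),.105+.17*np.sin(t)],4))
E
```

```text
[0.44623877 0.12961907 0.15937414] 0.20074269851182927 [-0.94075343 -6.15559423  0.87013553] [-0.07040922  0.00062785]
t 3.33 tcp [0.4462 0.1296 0.1594] yaw -99.3 tw 0 d [0. 0. 0.] grip 0.201 F [-0.9 -6.2  0.9]
0.3 [-0.0724  0.1552]
0.397 [-0.0668  0.1707]
0.494 [-0.0597  0.1856]
0.591 [-0.0512  0.1997]
0.688 [-0.0414  0.2129]
0.784 [-0.0303  0.2251]
0.881 [-0.0182  0.2362]
0.978 [-0.005  0.246]
1.075 [0.0091 0.2545]
1.172 [0.024  0.2617]
1.269 [0.0394 0.2673]
1.366 [0.0554 0.2714]
1.463 [0.0716 0.274 ]
1.559 [0.0881 0.275 ]
1.656 [0.1045 0.2744]
1.753 [0.1208 0.2722]
1.85 [0.1369 0.2684]
```

>>> step_arm(dp=[[0,-0.0056,-0.0155],[0,-0.0071,-0.0149],[0,-0.0085,-0.0141],[0,-0.0098,-0.0132],[0,-0.0111,-0.0122],[0,-0.0121,-0.0111],[0,-0.0132,-0.0098],[0,-0.0141,-0.0085],[0,-0.0149,-0.0072]], twist=[0,0,0,0,0,0,0,0,0], gripper=[0,0,0,0,0,0,0,0,0])

```text
time: 4.45
tool_pos: [0.54, 0.1142, 0.2645]
eef_rot: [2.032, -2.391, -0.002]
wrist_force: [-2.2, -4.1, -6.7]
grip_width: 0.204
```

>>> step_arm(dp=[[0,-0.0154,-0.0056],[0,-0.016,-0.0041],[0,-0.0162,-0.0026],[0,-0.0165,-0.001],[0,-0.0164,0.0006],[0,-0.0163,0.0022],[0,-0.0161,0.0038],[0,0,0]], twist=[0,0,0,0,0,0,0,0], gripper=[0,0,0,0,0,0,0,0])

```text
time: 5.45
tool_pos: [0.6535, 0.0954, 0.2726]
eef_rot: [-2.033, 2.394, -0.004]
wrist_force: [-0.2, -6.3, 1.6]
grip_width: 0.197
```

Run:
```python
from h import *
s=arm.read_state();d=todock(s['tool_pos']);print(s['tool_pos'],s['grip_width'],s['wrist_force'],d,'theta',np.arctan2(s['tool_pos'][2]-.005-.105,.09-d[0]))
f=grab('scene');save(f,'s2')
```

```text
[0.65348061 0.09543502 0.27259128] 0.19691082187191636 [-0.23950166 -6.27494465  1.56033034] [0.13963295 0.00075079] theta 1.8670737064914813
```

View pics/s2.png

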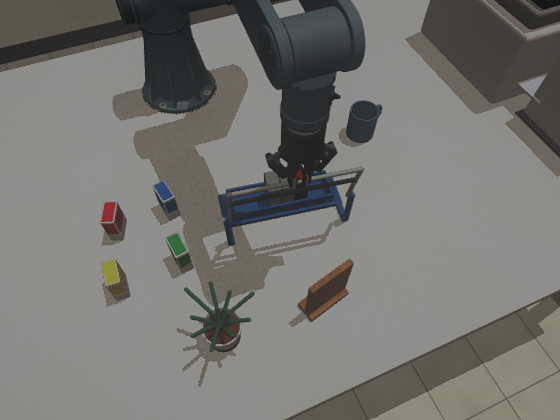

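The bail is open at about 1.87 rad. Next I release it, back off and look at the row.

>>> step_arm(dp=[[0,0,0],[0,0,0],[0,0,-0.04],[0,0.02,-0.02],[0,0.06,0],[0,0.06,0]], twist=[0,0,0,0,0,0], gripper=[50,50,60,85,100,100])

```text
time: 6.25
tool_pos: [0.5127, 0.1199, 0.3319]
eef_rot: [-2.033, 2.393, -0.0]
wrist_force: [0.5, -0.0, 1.1]
grip_width: 1.003
```

>>> step_arm(dp=[[0.05,0,0],[0,0,0],[0,0,0],[0,0,0],[0,0,0],[0,0,0],[0,0,0],[0,0,0],[0,0,0],[0,0,0]], twist=[0,-0.1745,-0.1745,-0.1745,-0.1745,-0.1745,-0.1745,-0.1745,-0.1745,-0.1745], gripper=[100,100,100,100,100,100,100,100,100,100])

```text
time: 7.5
tool_pos: [0.506, 0.0705, 0.3319]
eef_rot: [-3.131, 0.245, -0.002]
wrist_force: [0.8, 0.1, -0.3]
grip_width: 0.997
```

```bash
cat >> h.py <<'E'
def top_of(f,c,zlo=.07,zhi=.125,reg=None):
    H=hsv(f);P=cloud(f);lo,hi=HUE[c]
    m=(((H[...,0]>=lo)&(H[...,0]<=hi))|((c=='red')&(H[...,0]>172)))&(H[...,1]>110)&(P[...,2]>zlo)&(P[...,2]<zhi)
    n,L,st,_=cv2.connectedComponentsWithStats(m.astype(np.uint8))
    for i in range(1,n):
        if st[i,4]>60: print(c,st[i],rect(P[L==i]),'dock',todock(P[L==i].mean(0)).round(4),P[L==i].mean(0).round(4))
def row(f):
    "tops of everything standing in the channel, in dock axes"
    P=cloud(f);D=todock(P);H=hsv(f)
    m=(P[...,2]>.09)&(P[...,2]<.103)&(abs(D[...,0])<.05)&(abs(D[...,1])<.14)
    for lo,hi,nm in((0,38,'black'),(38,256,'other')):
        mm=cv2.morphologyEx((m&(H[...,2]>=lo)&(H[...,2]<hi)).astype(np.uint8),cv2.MORPH_OPEN,np.ones((3,3)))
        n,L,st,_=cv2.connectedComponentsWithStats(mm)
        for i in range(1,n):
            if st[i,4]>80:
                q=D[L==i];print(nm,st[i],'V',np.median(H[L==i][:,2]),'x',np.percentile(q[:,0],[1,99]).round(4),'y',np.percentile(q[:,1],[1,99]).round(4))
E
python3 - <<'E'
from h import *
f=grab('wrist');save(f,'w2');row(f)
w=toworld(0,.03);plan(w[0],w[1],.3,-9.4)
E
```

```text
black [ 256   82   53   31 1634] V 23.0 x [-0.0283  0.0276] y [0.032  0.0626]
other [ 257  114   54   60 3078] V 88.0 x [-0.0269  0.0311] y [-0.0347  0.0298]
t 7.55 tcp [0.506  0.0704 0.3319] yaw -8.6 tw 0.015 d [ 0.0018 -0.078   0.032 ] grip 0.998 F [-0.4  0.4  0.2]
```

View pics/w2.png

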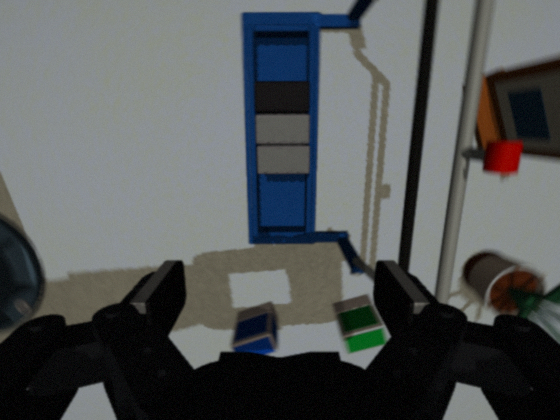

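>>> step_arm(dp=[[0.0018,-0.048,0],[0,-0.0475,0.032],[0,0,0.06],[0,0,0.06],[0,0,0.05],[0,0,0.03],[0,0,0.02],[0,0,0],[0,0,0],[0,0,0]], twist=[0.015,0,0,0,0,0,0,0,0,0], gripper=[100,100,100,100,100,100,100,50,50,50], grip_force=40)

```text
time: 8.8
tool_pos: [0.5247, 0.1639, 0.0807]
eef_rot: [-3.129, 0.279, -0.003]
wrist_force: [0.0, 0.1, -1.2]
grip_width: 0.694
```

Run:
```python
from h import *
w=toworld(0,.1065);plan(w[0],w[1],.08,-9.4)
```

```text
t 8.8 tcp [0.5247 0.1639 0.0807] yaw -10.2 tw -0.014 d [-0.0014 -0.0592  0.0008] grip 0.694 F [ 0.   0.1 -1.2]
```

>>> step_arm(dp=[[0,-0.014,-0.001],[0,-0.015,0],[0,-0.015,0],[0,-0.015,0],[0,0,0],[0,0,0.001],[0,0,0]], twist=[0,0,0,0,0,0,0], gripper=[50,50,50,50,50,100,100])

```text
time: 9.68
tool_pos: [0.5345, 0.2215, 0.0796]
eef_rot: [-3.129, 0.279, -0.0]
wrist_force: [0.8, -0.3, 0.2]
grip_width: 0.999
```

>>> step_arm(dp=[[0,0,-0.03],[0,0,-0.03],[0,0.05,0],[0,0.0425,0],[0,0,0.03],[0,0,0.03],[0,0,0],[0,0,0],[0,0,0]], twist=[0,0,0,0,0,0,0,0,0], gripper=[100,100,100,100,100,100,50,50,50])

```text
time: 10.8
tool_pos: [0.5189, 0.1309, 0.0808]
eef_rot: [-3.129, 0.278, -0.003]
wrist_force: [0.6, -0.1, -1.9]
grip_width: 0.692
```

Run:
```python
from h import *
f=grab('wrist');row(f)
w=toworld(0,-.0745);plan(w[0],w[1],.08,-9.4)
```

```text
black [  181     0   192    93 16746] V 31.0 x [-0.028   0.0291] y [0.0916 0.1168]
black [354 274  10  56 294] V 10.0 x [0.0295 0.0316] y [0.003  0.0244]
black [195 278  11  51 258] V 10.0 x [-0.031  -0.0291] y [0.0041 0.025 ]
black [169 280  13  10  97] V 11.0 x [-0.0424 -0.0383] y [0.0202 0.0217]
black [378 280  13  10  96] V 10.0 x [0.0389 0.043 ] y [0.0193 0.0207]
black [214 334  40   6 195] V 30.0 x [-0.0272 -0.0109] y [-0.0046 -0.0007]
black [255 334  87   5 385] V 30.0 x [-0.0099  0.025 ] y [-0.0044 -0.0027]
other [  201   253   177    82 11612] V 67.0 x [-0.0286  0.0337] y [0.0004 0.0313]
other [181 270  18  16 186] V 58.0 x [-0.0362 -0.031 ] y [0.024  0.0255]
other [ 212  338  142   23 2083] V 55.0 x [-0.0272  0.0288] y [-0.0122 -0.0034]
t 10.85 tcp [0.5187 0.1309 0.0806] yaw -10.2 tw -0.013 d [-0.0009  0.0882  0.0006] grip 0.695 F [ 0.4 -0.2 -1.7]
```

>>> step_arm(dp=[[0,0.015,0],[0,0.015,0],[0,0.015,0],[0,0.015,0],[0,0.015,0],[0,0.0145,0],[0,0,0],[0,0,0],[0,0,0],[0,0,-0.06]], twist=[0,0,0,0,0,0,0,0,0,0], gripper=[50,50,50,50,50,50,50,100,100,100])

```text
time: 12.1
tool_pos: [0.4977, 0.0432, 0.1349]
eef_rot: [-3.129, 0.278, 0.02]
wrist_force: [0.7, -0.6, -0.2]
grip_width: 1.004
```

>>> step_arm(dp=[[0,0.05,-0.06],[0,0.05,-0.06],[0,0.06,-0.04],[0,0.06,0],[0,0,0],[0,0,0]], twist=[0,0,0,0,0,0], gripper=[100,100,100,100,100,100])

```text
time: 12.85
tool_pos: [0.4679, -0.1459, 0.2694]
eef_rot: [-3.128, 0.279, 0.002]
wrist_force: [0.3, 0.4, -0.2]
grip_width: 0.998
```

Run:
```python
from h import *
f=grab('wrist');save(f,'w3');row(f)
for c in ('green','blue'): top_of(f,c)
f=grab('top')
for c in HUE: top_of(f,c)
plan(.585,-.1645,.3,7.4)
```

```text
other [ 250    0   72   30 2083] V 77.0 x [-0.0273  0.0311] y [-0.1225 -0.1016]
green [368 168  49  16  87] [ 583.5 -149.7   49.4    0.8    8. ] dock [ 0.1105 -0.2525] [ 0.5833 -0.1497  0.074 ]
green [ 372  173   57   39 1309] [ 585.5 -165.9   53.1   25.9    7.6] dock [ 0.1153 -0.2678] [ 0.5856 -0.1655  0.0855]
blue [371  52  35  22 319] [580.9 -44.9  16.6  11.8   3.4] dock [ 0.0888 -0.1503] [ 0.5787 -0.0452  0.1016]
blue [ 218  188   57   39 1282] [ 430.9 -153.9   53.8   25.7   10.6] dock [-0.039  -0.2812] [ 0.4312 -0.1535  0.0855]
yellow [414 182  10  14 112] [ 603.6 -314.8   35.5   25.7   -1.8] dock [ 0.1606 -0.4127] [ 0.6066 -0.3159  0.0851]
green [342 104  23  21 146] [ 792.5 -140.8   55.5   51.1   66.9] dock [ 0.3201 -0.2044] [ 0.7981 -0.1364  0.1057]
green [357 187  12  20 176] [ 585.8 -164.1   51.5   26.     6.7] dock [ 0.1152 -0.2659] [ 0.5858 -0.1637  0.0852]
blue [355 245  13  22 191] [ 431.1 -151.7   54.1   24.9   10.8] dock [-0.0388 -0.279 ] [ 0.4317 -0.1515  0.0853]
t 12.95 tcp [ 0.4682 -0.145   0.2695] yaw -10.1 tw -0.305 d [ 0.1132  0.0344 -0.0306] grip 0.997 F [ 0.3 -0.5 -0.2]
```

View pics/w3.png

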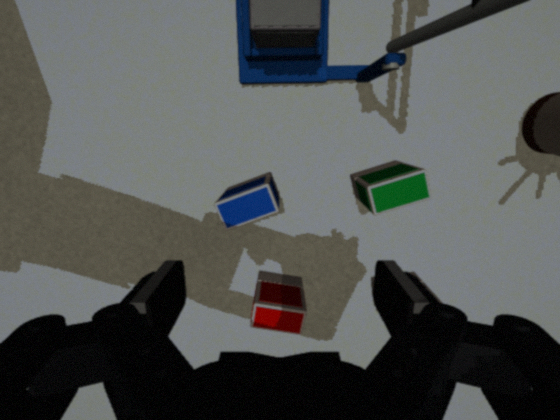

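Black and the greys are parted: grey2's outer edge is at -0.1225. The wrist view shows blue (247,207), green (398,193) and red (278,318) upright. Blue goes first.

>>> step_arm(dp=[[0,0,0],[0,0,0],[0,0,0],[-0.038,0.001,0.04],[0,0,0.05],[0,0,0.05],[0,0,0.04],[0,0,0.0215],[0,0,0]], twist=[-0.1217,-0.1217,-0.1217,0,0,0,0,0,0], gripper=[100,100,100,100,100,100,100,100,100], grip_force=50)

```text
time: 14.08
tool_pos: [0.43, -0.1521, 0.0669]
eef_rot: [-3.124, -0.298, 0.006]
wrist_force: [-0.2, 0.4, 0.8]
grip_width: 0.999
```

>>> step_arm(dp=[[0,0,0],[0,0,0],[0,0,0],[0,0,-0.02],[0,0,-0.05],[0,0,-0.06],[0,0,0]], twist=[0,0,0,0,0,0,0], gripper=[50,50,50,50,50,50,50])

```text
time: 14.95
tool_pos: [0.4341, -0.1564, 0.2042]
eef_rot: [3.121, 0.294, 0.013]
wrist_force: [0.1, -0.7, -1.9]
grip_width: 0.695
```

Run:
```python
from h import *
w=toworld(0,.071);plan(w[0],w[1],.2,-9.4)
f=grab('wrist');save(f,'w4');top_of(f,'blue',.07,.3)
```

```text
t 14.95 tcp [ 0.4341 -0.1564  0.2042] yaw 10.8 tw 0.352 d [ 0.0357 -0.3545  0.0029] grip 0.695 F [ 0.1 -0.7 -1.9]
blue [480  90  63  22 701] [580.1 -44.7  15.6  11.2  -9.4] dock [ 0.0871 -0.1506] [ 0.5769 -0.0453  0.0976]
blue [ 218  220  124   36 3704] [ 430.  -139.7   50.1    1.8   10.3] dock [-0.0424 -0.2675] [ 0.4301 -0.1395  0.1933]
blue [ 210  270  140   59 8028] [ 432.9 -155.5   54.    27.2   10.5] dock [-0.0372 -0.2824] [ 0.4327 -0.1551  0.2194]
```

>>> step_arm(dp=[[0,0,0],[0,0,0],[0.0053,-0.0506,0],[0.0052,-0.0506,0],[0.0052,-0.0507,0],[0.0052,-0.0507,0],[0.0053,-0.0506,0],[0.0052,-0.0507,0],[0.0053,-0.0506,0],[0,0,0]], twist=[0.176,0.176,0,0,0,0,0,0,0,0], gripper=[50,50,50,50,50,50,50,50,50,50])

```text
time: 16.25
tool_pos: [0.5243, 0.1922, 0.1964]
eef_rot: [-3.131, 0.251, 0.005]
wrist_force: [-0.1, -0.2, -1.3]
grip_width: 0.695
```

>>> step_arm(dp=[[0,0,0],[0,0,0]], twist=[0,0], gripper=[50,50])

```text
time: 16.5
tool_pos: [0.5248, 0.1881, 0.1978]
eef_rot: [3.13, -0.26, -0.003]
wrist_force: [-0.3, -0.1, -1.4]
grip_width: 0.695
```

Run:
```python
from h import *
w=toworld(0.001,.071);plan(w[0],w[1],.2,-9.4)
f=grab('wrist');save(f,'w5')
P=cloud(f);D=todock(P);H=hsv(f)
m=(P[...,2]>.035)&(P[...,2]<.048)&(H[...,0]>100)&(H[...,0]<125)&(H[...,1]>130)
q=D[m];print('walls',m.sum(),np.percentile(q,[0.5,99.5],axis=0) if m.sum() else 0)
top_of(f,'blue',.09,.3)
```

```text
t 16.5 tcp [0.5248 0.1881 0.1978] yaw -9.5 tw -0.002 d [ 0.0035  0.0002 -0.0022] grip 0.695 F [-0.3 -0.1 -1.4]
walls 1974 [[-0.04038628 -0.09221919]
 [ 0.08405408  0.15197611]]
blue [403  97  39  17 484] [630.2 250.5  17.1   9.1  -6.6] dock [0.0891 0.1497] [0.6279 0.2506 0.1082]
blue [ 218  220  124   36 3706] [526.7 205.   49.9   1.9  -9.5] dock [-0.0032  0.0882] [0.5268 0.205  0.1871]
blue [ 209  270  141   59 8017] [524.  188.7  54.2  27.2  -9.8] dock [-0.0034  0.0723] [0.5241 0.1893 0.2131]
```

View pics/w5.png

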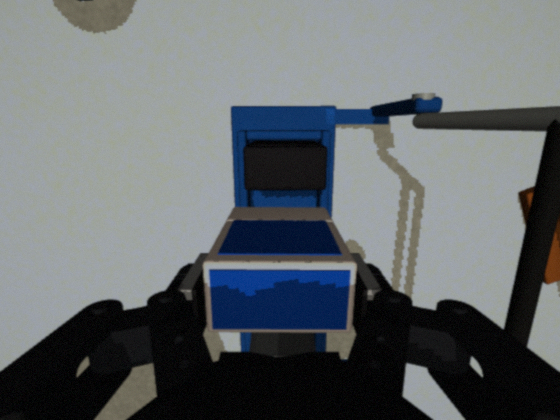

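Blue is held squarely, with its top at (280,295). It sits about 3 mm short in x, so I correct that and go down.

>>> step_arm(dp=[[0.0035,0,0],[0,0,0.03],[0,0,0.025],[0,0,0.015],[0,0,0.01],[0,0,0.01],[0,0,0.005]], twist=[0,0,0,0,0,0,0], gripper=[50,50,50,50,50,50,50])

```text
time: 17.42
tool_pos: [0.529, 0.1887, 0.1035]
eef_rot: [-3.131, 0.258, -0.0]
wrist_force: [0.4, 0.6, -1.7]
grip_width: 0.696
```

Run:
```python
from h import *
w=toworld(0.001,.071);plan(w[0],w[1],.08,-9.4)
```

```text
t 17.43 tcp [0.529  0.1887 0.1035] yaw -9.4 tw -0.0 d [-0.0006  0.0014  0.0235] grip 0.696 F [ 0.4  0.6 -1.7]
```

>>> step_arm(dp=[[0,0,0.008],[0,0,0.007],[0,0,0.006],[0,0,0.002],[0,0,0]], twist=[0,0,0,0,0], gripper=[50,50,50,50,50])

```text
time: 18.05
tool_pos: [0.529, 0.1889, 0.0822]
eef_rot: [3.131, -0.258, 0.0]
wrist_force: [-6.1, -1.2, 11.6]
grip_width: 0.694
```

>>> step_arm(dp=[[0,0,0],[0,0,0],[0,0,-0.03],[0,0,-0.05],[0,0.06,-0.05],[0,0.06,-0.05],[0,0.02,-0.01],[0,0,0],[0,0,0]], twist=[0,0,0,0,0,0,0,0,0], gripper=[100,100,100,100,100,100,100,100,100])

```text
time: 19.18
tool_pos: [0.5095, 0.0747, 0.2499]
eef_rot: [-3.131, 0.258, 0.002]
wrist_force: [1.2, 0.9, -0.1]
grip_width: 0.999
```

Run:
```python
from h import *
plan(.5855,-.165,.24,7.2)
f=grab('wrist');save(f,'w6');row(f);top_of(f,'blue',.06)
f=grab('top');
for c in HUE: top_of(f,c)
```

```text
t 19.18 tcp [0.5095 0.0747 0.2499] yaw -9.4 tw -0.29 d [0.0454 0.2474 0.0096] grip 0.999 F [ 1.2  0.9 -0.1]
black [ 242    0   77   39 2846] V 22.0 x [-0.0284  0.0292] y [0.0913 0.1161]
other [ 244   40   74   45 3190] V 136.0 x [-0.0284  0.03  ] y [0.0571 0.0886]
other [ 247  215   64   34 2031] V 84.0 x [-0.0299  0.0284] y [-0.089  -0.0583]
other [ 251  251   63   30 1790] V 48.0 x [-0.027   0.0314] y [-0.1226 -0.0927]
blue [315   0   4  39  61] [562.4 215.   25.    2.9  78.7] dock [0.03  0.102] [0.5619 0.2133 0.0951]
blue [ 247   43   67   36 2316] [527.9 189.7  53.8  26.3  -9.3] dock [0.0004 0.0736] [0.528  0.19   0.0974]
blue [252  83  57   6 230] [525.3 173.4  48.5   0.9  -9.9] dock [0.0007 0.0565] [0.5255 0.1732 0.0782]
blue [356 283  24  34 334] [580.6 -42.9  13.9  13.6 -28.2] dock [ 0.0886 -0.1463] [ 0.5791 -0.0413  0.0884]
red [405 240  15  22 198] [ 439.1 -285.7   53.9   26.8  -21. ] dock [-0.0092 -0.41  ] [ 0.4396 -0.2855  0.0853]
yellow [414 182  10  20 187] [ 595.1 -314.6   51.6   26.8   -0.7] dock [ 0.1498 -0.4132] [ 0.5959 -0.3146  0.0855]
green [342 104  22  22 151] [ 793.2 -139.1   55.1   53.1  -19.5] dock [ 0.3202 -0.2046] [ 0.7981 -0.1367  0.1057]
green [357 187  13  20 181] [ 585.8 -164.2   53.    25.3    7.8] dock [ 0.1151 -0.2661] [ 0.5857 -0.1638  0.0854]
blue [223 211   8  21 114] [530.4 198.3  52.   17.9  -1.7] dock [-0.0013  0.0807] [0.5275 0.1973 0.0975]
```

View pics/w6.png

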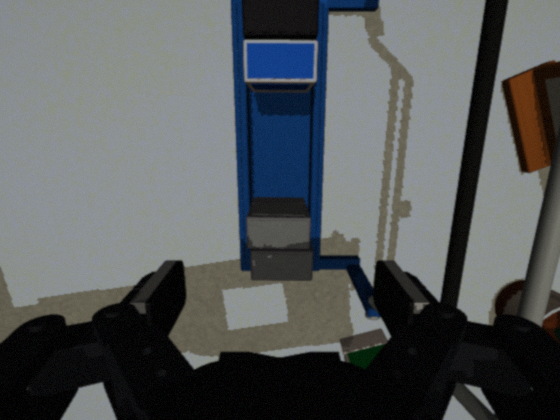

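Blue stands seated (top at (281,62), z 0.097) with the gap clear behind it. Green is next.

>>> step_arm(dp=[[0,0.056,0],[0,0.056,0],[0,0.056,0],[0,0.056,0],[0.057,0,0],[0.057,0,0],[0,0,0],[0,0,0],[0,0,0.05],[0,0,0.05]], twist=[0,0,0,0,0,0,-0.145,-0.145,0,0], gripper=[100,100,100,100,100,100,100,100,100,100])

```text
time: 20.52
tool_pos: [0.5862, -0.1644, 0.1491]
eef_rot: [3.135, 0.199, 0.001]
wrist_force: [0.1, -1.0, -1.1]
grip_width: 1.003
```

>>> step_arm(dp=[[0,0,0.04],[0,0,0.03],[0,0,0.012],[0,0,0],[0,0,0],[0,0,0],[0,0,0],[0,0,-0.02],[0,0,-0.05],[0,0,-0.06]], twist=[0,0,0,0,0,0,0,0,0,0], gripper=[100,100,100,100,50,50,50,50,50,50])

```text
time: 21.78
tool_pos: [0.5847, -0.165, 0.2]
eef_rot: [-3.134, -0.197, 0.003]
wrist_force: [1.0, -0.1, -1.4]
grip_width: 0.697
```

>>> step_arm(dp=[[-0.055,0,0],[-0.055,0,0]], twist=[0.145,0.145], gripper=[50,50])

```text
time: 22.02
tool_pos: [0.4755, -0.1718, 0.2009]
eef_rot: [3.128, -0.265, 0.005]
wrist_force: [-0.7, -0.0, -1.2]
grip_width: 0.698
```

Run:
```python
from h import *
w=toworld(0.001,.0355);plan(w[0],w[1],.2,-9.4)
f=grab('wrist');top_of(f,'green',.09,.3)
```

```text
t 22.02 tcp [ 0.4755 -0.1718  0.2009] yaw -9.7 tw -0.005 d [-6.700e-03 -3.275e-01  3.000e-04] grip 0.698 F [-0.7 -0.  -1.2]
green [ 218  221  123   36 3721] [ 477.2 -155.8   49.7    1.9   -8.9] dock [ 0.0066 -0.2758] [ 0.4771 -0.1556  0.1897]
green [ 209  271  140   60 7868] [ 474.6 -171.7   53.9   26.9   -9.7] dock [ 0.0068 -0.2917] [ 0.4747 -0.1714  0.2159]
```

>>> step_arm(dp=[[-0.0011,-0.0545,0],[-0.0011,-0.0545,0],[-0.0011,-0.0545,0],[-0.0011,-0.0545,0],[-0.0011,-0.0545,0],[-0.0012,-0.0545,0],[0,0,0],[0,0,0],[0,0,0]], twist=[0,0,0,0,0,0,0,0,0], gripper=[50,50,50,50,50,50,50,50,50])

```text
time: 23.2
tool_pos: [0.523, 0.1513, 0.1991]
eef_rot: [3.131, -0.26, 0.0]
wrist_force: [0.0, 0.8, -1.5]
grip_width: 0.689
```

Run:
```python
from h import *
w=toworld(0.001,.0358);plan(w[0],w[1],.081,-9.4)
f=grab('wrist');top_of(f,'green',.09,.3);row(f)
```

```text
t 23.2 tcp [0.523  0.1513 0.1991] yaw -9.5 tw -0.002 d [-0.0008 -0.0013  0.1181] grip 0.689 F [ 0.   0.8 -1.5]
green [ 218  221  123   36 3695] [524.6 167.4  49.8   2.2  -9.7] dock [0.0006 0.0508] [0.5245 0.1675 0.1879]
green [ 210  271  139   60 7866] [522.1 151.3  54.   26.9  -8.7] dock [0.0009 0.0348] [0.5222 0.1517 0.214 ]
black [ 236   91   86   49 3985] V 25.0 x [-0.0282  0.0293] y [0.0921 0.1226]
other [ 238  142   84   45 3680] V 144.0 x [-0.0283  0.03  ] y [0.0578 0.0892]
other [ 242  333   70   23 1386] V 53.0 x [-0.0299  0.0271] y [-0.088  -0.0665]
```

>>> step_arm(dp=[[-0.0005,-0.002,0],[0,0,0.03],[0,0,0.025],[0,0,0.015],[0,0,0.012],[0,0,0.012],[0,0,0.01],[0,0,0.009],[0,0,0.003],[0,0,0]], twist=[0,0,0,0,0,0,0,0,0,0], gripper=[50,50,50,50,50,50,50,50,50,50])

```text
time: 24.5
tool_pos: [0.5231, 0.1546, 0.0829]
eef_rot: [-3.131, 0.258, -0.001]
wrist_force: [0.2, -0.0, -2.2]
grip_width: 0.696
```

>>> step_arm(dp=[[0,0,0.002],[0,0,0.001],[0,0,0],[0,0,0],[0,0,-0.03],[0,0,-0.05],[0,0.06,-0.05],[0,0.06,-0.04],[0,0,0]], twist=[0,0,0,0,0,0,0,0,0], gripper=[50,50,100,100,100,100,100,100,100])

```text
time: 25.62
tool_pos: [0.5082, 0.0528, 0.2377]
eef_rot: [3.129, -0.264, 0.01]
wrist_force: [-0.7, 1.1, 0.9]
grip_width: 1.0
```

Run:
```python
from h import *
f=grab('wrist');row(f)
f=grab('top');top_of(f,'red');top_of(f,'yellow')
plan(.4395,-.286,.24,-20.5)
```

```text
black [237   0  45   2  90] V 14.5 x [-0.0276  0.0053] y [0.0909 0.0919]
other [ 236    2   80   51 3855] V 128.0 x [-0.0282  0.0299] y [0.057  0.0886]
other [ 237   55   77   45 3321] V 113.0 x [-0.0283  0.03  ] y [0.0221 0.0533]
other [ 241  195   71   71 4540] V 79.0 x [-0.0295  0.0303] y [-0.1218 -0.0585]
red [405 240  15  22 193] [ 439.3 -285.2   54.    27.8  -19.6] dock [-0.009  -0.4099] [ 0.4398 -0.2854  0.0857]
yellow [414 182  10  20 187] [ 595.3 -314.2   52.5   25.3   -3.1] dock [ 0.1497 -0.4132] [ 0.5959 -0.3146  0.0855]
t 25.73 tcp [0.5066 0.0555 0.2344] yaw -9.5 tw 0.192 d [ 0.0568  0.3433 -0.0057] grip 0.998 F [-0.4  0.3 -0.9]
```

>>> step_arm(dp=[[0,0,0],[0,0,0],[0.0081,0.0492,0],[0.0081,0.0492,0],[0.0081,0.0492,0],[0.0081,0.0492,0],[0.0081,0.0492,0],[0.0081,0.0492,0],[0.0081,0.0492,0],[0,0,0.05]], twist=[0.095,0.095,0,0,0,0,0,0,0,0], gripper=[100,100,100,100,100,100,100,100,100,100])

```text
time: 26.98
tool_pos: [0.442, -0.2909, 0.186]
eef_rot: [3.087, -0.557, 0.009]
wrist_force: [1.0, 0.3, -1.1]
grip_width: 1.0
```

Run:
```python
from h import *
f=grab('top');top_of(f,'red');top_of(f,'yellow')
plan(.4395,-.287,.068,-20.3)
```

```text
red [405 240  15  22 202] [ 439.1 -285.6   53.8   27.   -20.3] dock [-0.0094 -0.4104] [ 0.4393 -0.2859  0.0852]
yellow [414 182  10  20 187] [ 595.4 -315.3   52.1   26.    -0.6] dock [ 0.1498 -0.4133] [ 0.5959 -0.3147  0.085 ]
t 27.02 tcp [ 0.4378 -0.2851  0.1765] yaw -20.4 tw -0.002 d [0.0031 0.0016 0.1084] grip 1.0 F [-3.   2.3 -6.4]
```

>>> step_arm(dp=[[0.002,0.001,0.03],[0,0,0.04],[0,0,0.03],[0,0,0.0085],[0,0,0],[0,0,0],[0,0,0],[0,0,-0.02],[0,0,-0.05],[0,0,-0.06]], twist=[0,0,0,0,0,0,0,0,0,0], gripper=[100,100,100,100,50,50,50,50,50,50])

```text
time: 28.28
tool_pos: [0.441, -0.2879, 0.2069]
eef_rot: [-3.091, 0.554, 0.002]
wrist_force: [0.2, -0.8, -1.7]
grip_width: 0.691
```

>>> step_arm(dp=[[0,0,0],[0,0,0],[0,0,0]], twist=[-0.095,-0.095,0], gripper=[50,50,50])

```text
time: 28.65
tool_pos: [0.4417, -0.2886, 0.2066]
eef_rot: [3.13, -0.259, 0.001]
wrist_force: [-0.9, -0.0, -1.3]
grip_width: 0.691
```

Run:
```python
from h import *
w=toworld(0.001,.0006);plan(w[0],w[1],.2,-9.4)
f=grab('wrist');top_of(f,'red',.09,.3)
```

```text
t 28.65 tcp [ 0.4417 -0.2886  0.2066] yaw -9.5 tw -0.001 d [ 0.0075 -0.4133  0.0063] grip 0.691 F [-0.9 -0.  -1.3]
red [ 220  218  119   34 3483] [ 442.9 -272.5   51.5    2.3   -9. ] dock [-0.0081 -0.3965] [ 0.4429 -0.2723  0.1891]
red [ 212  264  135   59 7510] [ 440.8 -289.    54.7   28.1   -9.7] dock [-0.0075 -0.4125] [ 0.4409 -0.2883  0.2156]
```

>>> step_arm(dp=[[0.0009,-0.0517,0],[0.0009,-0.0517,0],[0.0009,-0.0517,0],[0.0009,-0.0517,0],[0.0009,-0.0517,0],[0.0009,-0.0517,0],[0.001,-0.0517,0],[0.001,-0.0517,0],[0,0,0],[0,0,0]], twist=[0,0,0,0,0,0,0,0,0,0], gripper=[50,50,50,50,50,50,50,50,50,50])

```text
time: 29.95
tool_pos: [0.5164, 0.1183, 0.2057]
eef_rot: [3.13, -0.258, -0.001]
wrist_force: [-0.1, -0.7, -1.0]
grip_width: 0.693
```

Run:
```python
from h import *
w=toworld(0.001,.0006);plan(w[0],w[1],.087,-9.4)
f=grab('wrist');top_of(f,'red',.09,.3);row(f)
```

```text
t 29.95 tcp [0.5164 0.1183 0.2057] yaw -9.4 tw -0.001 d [0.0004 0.0003 0.1187] grip 0.693 F [-0.1 -0.7 -1. ]
red [ 220  218  119   34 3482] [517.4 134.4  51.4   2.   -9. ] dock [-0.0009  0.0171] [0.5176 0.1345 0.1883]
red [ 213  264  134   59 7491] [515.6 117.7  54.4  28.4  -9.9] dock [-0.0002  0.001 ] [0.5156 0.1186 0.2147]
black [ 237   40   88   51 4281] V 24.0 x [-0.0281  0.0294] y [0.0916 0.1222]
other [ 239   93   85   47 3913] V 141.0 x [-0.0284  0.0299] y [0.0574 0.0889]
other [ 240  143   82   44 3436] V 118.0 x [-0.0284  0.0299] y [0.0229 0.0539]
other [ 248  324   69   26 1708] V 50.0 x [-0.0272  0.0313] y [-0.1222 -0.0965]
```

Red is aligned in x and y, so I lower it.

>>> step_arm(dp=[[0.0005,0,0.03],[0,0,0.025],[0,0,0.015],[0,0,0.012],[0,0,0.012],[0,0,0.01],[0,0,0.008],[0,0,0.003],[0,0,0],[0,0,0]], twist=[0,0,0,0,0,0,0,0,0,0], gripper=[50,50,50,50,50,50,50,50,50,50])

```text
time: 31.25
tool_pos: [0.5175, 0.1183, 0.0913]
eef_rot: [-3.131, 0.258, -0.001]
wrist_force: [0.3, 0.8, -1.6]
grip_width: 0.69
```

>>> step_arm(dp=[[0,0,0.002],[0,0,0.002],[0,0,0]], twist=[0,0,0], gripper=[50,50,50])

```text
time: 31.62
tool_pos: [0.5176, 0.1184, 0.089]
eef_rot: [-3.131, 0.257, -0.001]
wrist_force: [-6.6, 0.3, 15.7]
grip_width: 0.698
```

>>> step_arm(dp=[[0,0,0],[0,0,0],[0,0,-0.03],[0,0,-0.05],[0,0.06,-0.05],[0,0.06,-0.03],[0,0,0],[0,0,0]], twist=[0,0,0,0,0,0,0,0], gripper=[100,100,100,100,100,100,100,100])

```text
time: 32.62
tool_pos: [0.4999, 0.0158, 0.2344]
eef_rot: [-3.13, 0.26, 0.001]
wrist_force: [-0.2, 1.1, -0.7]
grip_width: 1.0
```

Run:
```python
from h import *
f=grab('wrist');row(f)
f=grab('top');top_of(f,'yellow')
plan(.595,-.3155,.24,-2);plan(.595,-.3155,.24)
```

```text
other [ 240    0   81   48 3739] V 107.0 x [-0.0284  0.0299] y [0.022  0.0515]
other [ 239   53   79   45 3447] V 135.0 x [-0.0299  0.0286] y [-0.015   0.0164]
other [ 242  152   73   39 2694] V 82.0 x [-0.0301  0.0281] y [-0.0897 -0.0584]
other [ 247  192   70   36 2458] V 80.0 x [-0.027   0.0313] y [-0.123  -0.0917]
yellow [414 182  10  20 187] [ 595.8 -313.3   52.9   27.1   -4.6] dock [ 0.1498 -0.4132] [ 0.5959 -0.3146  0.0853]
t 32.73 tcp [0.4996 0.0167 0.2337] yaw -9.4 tw -0.129 d [ 0.107   0.3287 -0.0068] grip 1.002 F [-0.3  0.1  0.9]
t 32.73 tcp [0.4996 0.0167 0.2337] yaw -9.4 tw 0 d [ 0.1482  0.3123 -0.0068] grip 1.002 F [-0.3  0.1  0.9]
```

>>> step_arm(dp=[[0,0.052,0],[0,0.052,0],[0,0.052,0],[0,0.052,0],[0,0.052,0],[0,0.052,0],[0.0494,0,0],[0.0494,0,0],[0.0494,0,0],[0,0,0]], twist=[0,0,0,0,0,0,0,0,0,-0.129], gripper=[100,100,100,100,100,100,100,100,100,100])

```text
time: 33.98
tool_pos: [0.5981, -0.3144, 0.2313]
eef_rot: [-3.139, 0.045, 0.004]
wrist_force: [-1.1, 1.0, -0.4]
grip_width: 0.995
```

>>> step_arm(dp=[[0,0,0.04],[0,0,0],[0,0,0]], twist=[0,0,0], gripper=[100,100,100])

```text
time: 34.35
tool_pos: [0.5957, -0.3155, 0.195]
eef_rot: [-3.141, 0.054, 0.001]
wrist_force: [-0.6, 0.2, -0.1]
grip_width: 0.999
```

Run:
```python
from h import *
f=grab('top');top_of(f,'yellow')
plan(.595,-.3155,.068,-2)
```

```text
yellow [414 182  11  20 189] [ 5.954e+02 -3.149e+02  5.220e+01  2.650e+01  1.000e-01] dock [ 0.1496 -0.4134] [ 0.5957 -0.3148  0.0852]
t 34.4 tcp [ 0.596  -0.3161  0.196 ] yaw -2.0 tw 0.0 d [-0.0012 -0.0006  0.128 ] grip 1.001 F [ 0.2 -0.3  1. ]
```

>>> step_arm(dp=[[-0.001,0,0.05],[0,0,0.045],[0,0,0.025],[0,0,0.008],[0,0,0],[0,0,0],[0,0,0],[0,0,-0.02],[0,0,-0.05],[0,0,-0.06]], twist=[0,0,0,0,0,0,0,0,0,0], gripper=[100,100,100,100,50,50,50,50,50,50])

```text
time: 35.65
tool_pos: [0.5934, -0.3156, 0.198]
eef_rot: [-3.14, 0.056, 0.003]
wrist_force: [1.1, -1.3, -1.2]
grip_width: 0.696
```

>>> step_arm(dp=[[-0.049,0,0],[-0.049,0,0],[-0.049,0,0],[0,0,0],[0,0,0]], twist=[0.129,0,0,0,0], gripper=[50,50,50,50,50])

```text
time: 36.28
tool_pos: [0.4492, -0.299, 0.1983]
eef_rot: [3.129, -0.259, 0.003]
wrist_force: [0.2, -0.2, -0.7]
grip_width: 0.692
```

Run:
```python
from h import *
w=toworld(0.001,-.0365);plan(w[0],w[1],.2,-9.4)
f=grab('wrist');top_of(f,'yellow',.09,.3)
```

```text
t 36.27 tcp [ 0.4492 -0.299   0.1983] yaw -9.4 tw -0.001 d [-0.0015 -0.3853 -0.0022] grip 0.692 F [ 0.2 -0.2 -0.7]
yellow [ 216  221  127   37 3968] [ 451.1 -282.4   51.3    2.    -9.2] dock [ 0.0018 -0.4049] [ 0.4512 -0.2822  0.1886]
yellow [ 208  271  143   61 8423] [ 448.2 -298.9   54.9   28.2   -9.3] dock [ 0.0015 -0.421 ] [ 0.4484 -0.2981  0.2147]
```

>>> step_arm(dp=[[-0.0002,-0.0482,0],[-0.0002,-0.0482,0],[-0.0002,-0.0482,0],[-0.0002,-0.0482,0],[-0.0002,-0.0482,0],[-0.0002,-0.0482,0],[-0.0002,-0.0482,0],[0,-0.0479,0],[0,0,0],[0,0,0]], twist=[0,0,0,0,0,0,0,0,0,0], gripper=[50,50,50,50,50,50,50,50,50,50])

```text
time: 37.58
tool_pos: [0.5109, 0.0821, 0.197]
eef_rot: [3.131, -0.255, 0.0]
wrist_force: [0.4, 0.4, -1.7]
grip_width: 0.693
```

Run:
```python
from h import *
w=toworld(0.001,-.0365);plan(w[0],w[1],.081,-9.4)
f=grab('wrist');top_of(f,'yellow',.09,.3);row(f)
```

```text
t 37.58 tcp [0.5109 0.0821 0.197 ] yaw -9.3 tw 0.001 d [-0.0002  0.0008  0.116 ] grip 0.693 F [ 0.4  0.4 -1.7]
yellow [ 217  221  126   37 3957] [512.8  98.8  51.3   1.9  -9.5] dock [ 0.0003 -0.0188] [0.5128 0.0989 0.1872]
yellow [ 208  271  143   61 8389] [509.9  82.2  55.   28.2  -9.4] dock [ 0.0002 -0.035 ] [0.5101 0.083  0.2133]
black [ 233    0   95   31 2732] V 19.0 x [-0.0282  0.0293] y [0.0912 0.106 ]
other [ 235   31   92   55 4860] V 126.0 x [-0.0283  0.03  ] y [0.0572 0.0885]
other [ 236   89   89   50 4177] V 109.0 x [-0.0284  0.0299] y [0.0226 0.0534]
other [ 236  144   85   46 3725] V 136.0 x [-0.0297  0.0285] y [-0.0143  0.017 ]
```

>>> step_arm(dp=[[0,0.001,0.03],[0,0,0.025],[0,0,0.015],[0,0,0.012],[0,0,0.012],[0,0,0.01],[0,0,0.008],[0,0,0.002],[0,0,0],[0,0,0]], twist=[0,0,0,0,0,0,0,0,0,0], gripper=[50,50,50,50,50,50,50,50,50,50])

```text
time: 38.88
tool_pos: [0.5105, 0.0809, 0.0832]
eef_rot: [-3.131, 0.258, -0.001]
wrist_force: [-0.8, -0.3, -0.4]
grip_width: 0.695
```

>>> step_arm(dp=[[0,0,0.002],[0,0,0],[0,0,0]], twist=[0,0,0], gripper=[50,50,50])

```text
time: 39.25
tool_pos: [0.5106, 0.0808, 0.0812]
eef_rot: [-3.131, 0.258, -0.002]
wrist_force: [0.4, 0.4, 1.1]
grip_width: 0.699
```

>>> step_arm(dp=[[0,0,0],[0,0,0],[0,0,-0.03],[0,0,-0.06],[0,0,-0.06],[0,0.05,-0.06],[0,0.05,-0.04],[0,0,0],[0,0,0]], twist=[0,0,0,0,0,0,0,0,0], gripper=[100,100,100,100,100,100,100,100,100])

```text
time: 40.38
tool_pos: [0.4952, -0.0065, 0.3171]
eef_rot: [-3.13, 0.259, 0.002]
wrist_force: [-0.1, 0.6, -0.0]
grip_width: 1.002
```

Run:
```python
from h import *
f=grab('wrist');save(f,'w7');row(f);P=cloud(f)
for c in HUE: top_of(f,c)
H=hsv(f)
m=((H[...,0]<8)|(H[...,0]>172))&(H[...,1]>150)&(P[...,2]>.2)
q=P[m];print('knob',m.sum(),np.median(q,0) if m.sum() else 0, todock(np.median(q,0)) if m.sum() else 0)
plan(*toworld(.145,0),.33,-99.4)
```

```text
other [ 250    4   62   38 2263] V 102.0 x [-0.0284  0.03  ] y [0.022  0.0531]
other [ 250   46   60   36 2073] V 127.0 x [-0.0298  0.0289] y [-0.015   0.0165]
other [ 252   86   58   34 1869] V 129.0 x [-0.029   0.0299] y [-0.0523 -0.0207]
other [ 252  124   58   61 3277] V 78.0 x [-0.0292  0.0307] y [-0.1226 -0.0594]
red [ 253   49   54   28 1479] [514.9 118.7  53.2  25.4  -9.4] dock [-0.0011  0.0011] [0.5146 0.1187 0.0975]
red [255  81  49   3 142] [511.9 102.4  50.1   0.8  -9.5] dock [-0.001  -0.0155] [0.5121 0.1024 0.0837]
yellow [ 255   89   52   27 1368] [510.   81.4  53.1  25.8  -9.4] dock [ 0.0003 -0.0363] [0.51   0.0817 0.0974]
green [ 253    6   56   30 1594] [522.1 155.3  53.2  25.9  -9.3] dock [0.0003 0.0383] [0.5221 0.1552 0.0975]
green [257  41  48   4 126] [519.6 138.7  48.1   1.1  -9.2] dock [-0.0005  0.0214] [0.5186 0.1387 0.0862]
green [528 239  32  28 471] [ 786.2 -129.4   46.2   29.   -21.5] dock [ 0.3115 -0.2024] [ 0.7899 -0.1331  0.0966]
blue [549  19  11  30 114] [801.8 102.5  26.7   3.  -77.1] dock [0.2847 0.0315] [0.8016 0.1021 0.077 ]
blue [349 198  23  17 162] [581.5 -43.5  15.7   9.7 -15.4] dock [ 0.088  -0.1479] [ 0.5783 -0.0428  0.101 ]
knob 2748 [0.51812678 0.01025604 0.37397158] [ 0.02000857 -0.10539121]
t 40.42 tcp [ 0.495  -0.006   0.3165] yaw -9.4 tw 1.571 d [-0.1252 -0.1452 -0.0138] grip 0.996 F [-0.5  0.5 -0. ]
```

View pics/w7.png

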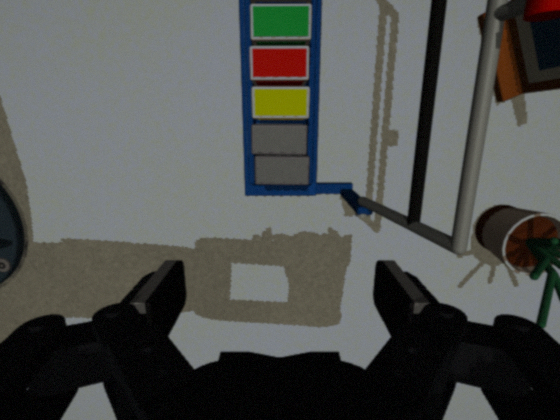

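All four coloured cartridges are seated: green (281,21), red (279,62), yellow (281,102), and blue measured earlier. Their tops are at z 0.0975. Next I return to the knob.

>>> step_arm(dp=[[0,0,-0.02],[0,0,0],[0,0,0],[0,0,0],[0,0,0],[0,0,0],[0,0,0],[0,0,0],[0,0,0]], twist=[0.1745,0.1745,0.1745,0.1745,0.1745,0.1745,0.1745,0.1745,0.1745], gripper=[60,60,60,60,60,60,60,60,60])

```text
time: 41.55
tool_pos: [0.495, -0.0052, 0.3359]
eef_rot: [2.026, -2.398, -0.005]
wrist_force: [-0.1, 0.2, 1.0]
grip_width: 0.597
```

>>> step_arm(dp=[[-0.042,0,0],[-0.042,0,0],[-0.042,0,0],[0,0,0],[0,0,0]], twist=[0,0,0,0,0], gripper=[60,60,60,60,60])

```text
time: 42.18
tool_pos: [0.5155, 0.1182, 0.3365]
eef_rot: [2.033, -2.392, -0.002]
wrist_force: [-0.1, 0.3, 0.6]
grip_width: 0.602
```

Run:
```python
from h import *
f=grab('wrist');save(f,'w8');row(f);P=cloud(f);H=hsv(f)
m=((H[...,0]<8)|(H[...,0]>172))&(H[...,1]>150)&(P[...,2]>.2)&(P[...,2]<.31)
q=P[m];print('knob',m.sum(),np.argwhere(m).mean(0),rect(q),q[:,2].max(), todock(q).min(0),todock(q).max(0))
top_of(f,'blue')
plan(*toworld(.1396,0.0008),.2726,-99.4)
```

```text
black [ 174  156   30   49 1324] V 21.0 x [-0.0263  0.03  ] y [0.091  0.1214]
other [ 328  155   59   54 2678] V 56.0 x [-0.0295  0.0305] y [-0.1226 -0.0589]
other [ 203  156   30   51 1410] V 143.0 x [-0.0288  0.0302] y [0.0568 0.0883]
other [ 233  156   29   51 1394] V 123.0 x [-0.0287  0.0302] y [0.0217 0.0532]
other [ 265  157   28   51 1382] V 157.0 x [-0.0299  0.029 ] y [-0.0151  0.0165]
other [ 297  156   29   51 1394] V 154.0 x [-0.0287  0.0301] y [-0.0525 -0.021 ]
knob 762 [ 10.89238845 280.00918635] [636.6  97.6  17.3   8.3  81. ] 0.2812831712761601 [ 0.11845779 -0.00845948] [0.1268053  0.00883715]
blue [134  96  16  11  74] [626.4 250.1  10.5   8.2  55.1] dock [0.0874 0.1484] [0.6261 0.2497 0.1101]
blue [205 159  24  46 991] [528.  189.7  53.4  25.9  -9.9] dock [0.0014 0.073 ] [0.5289 0.1893 0.0975]
blue [ 41 303  21  26 121] [379.  460.4  36.2   7.2  12.1] dock [-0.1922  0.3156] [0.3775 0.4603 0.0796]
t 42.23 tcp [0.5157 0.1176 0.3368] yaw -99.4 tw 0.001 d [-0.0007 -0.1397  0.0639] grip 0.595 F [-0.3 -0.6 -0.2]
```

>>> step_arm(dp=[[0,-0.04,0],[0,-0.03,0],[0,0,0],[0,0,0]], twist=[0,0,0,0], gripper=[60,60,60,60])

```text
time: 42.72
tool_pos: [0.5846, 0.1055, 0.3374]
eef_rot: [2.03, -2.396, -0.001]
wrist_force: [-0.9, 0.1, -0.2]
grip_width: 0.6
```

Run:
```python
from h import *
f=grab('wrist');P=cloud(f);H=hsv(f)
m=((H[...,0]<8)|(H[...,0]>172))&(H[...,1]>150)&(P[...,2]>.2)&(P[...,2]<.31)
q=P[m];D=todock(q);print('knob',m.sum(),np.argwhere(m).mean(0),rect(q),D.min(0),D.max(0))
i=q[:,2]>np.percentile(q[:,2],95);print('top',D[i].mean(0),q[i,2].mean(), np.percentile(D,[2,98],axis=0))
plan(*toworld(.1285,0.0004),.275,-99.4)
```

```text
knob 882 [139.93424036 276.95238095] [641.4  96.9  17.5  16.7  79.9] [ 0.11925441 -0.00844038] [0.13594172 0.00901928]
top [0.12753697 0.0008047 ] 0.2801148977948066 [[ 0.11940606 -0.00824301]
 [ 0.13538586  0.00874214]]
t 42.77 tcp [0.5845 0.1058 0.3377] yaw -99.4 tw -0.001 d [-0.0007 -0.0586  0.0627] grip 0.602 F [ 0.9 -0.1 -0.1]
```

>>> step_arm(dp=[[-0.0005,-0.0577,0],[0,0,0.02],[0,0,0.025],[0,0,0.018],[0,0,0],[0,0,0],[0,0,0],[0,0,0]], twist=[0,0,0,0,0,0,0,0], gripper=[60,60,60,60,0,0,0,0], grip_force=50)

```text
time: 43.78
tool_pos: [0.6425, 0.0972, 0.2761]
eef_rot: [-2.031, 2.395, -0.002]
wrist_force: [-1.4, -0.9, 2.7]
grip_width: 0.199
```

Run:
```python
from h import *
plan(*toworld(.1276,0.0004),.275,-99.4)
t=np.linspace(1.79,0,18);x=.09-.17*np.cos(t);z=.105+.17*np.sin(t)
print(np.c_[-np.diff(x),-np.diff(z)].round(4).tolist())
```

```text
t 43.77 tcp [0.6425 0.0972 0.2761] yaw -99.4 tw 0.0 d [0.0003 0.0009 0.0011] grip 0.199 F [-1.4 -0.9  2.7]
[[0.0176, -0.003], [0.0179, -0.0011], [0.0179, 0.0008], [0.0177, 0.0027], [0.0173, 0.0045], [0.0167, 0.0063], [0.016, 0.008], [0.0151, 0.0097], [0.014, 0.0112], [0.0127, 0.0126], [0.0113, 0.0139], [0.0098, 0.015], [0.0082, 0.0159], [0.0064, 0.0167], [0.0047, 0.0173], [0.0028, 0.0177], [0.0009, 0.0179]]
```

>>> step_arm(dp=[[0,0.0176,-0.003],[0,0.0179,-0.0011],[0,0.0179,0.0008],[0,0.0177,0.0027],[0,0.0173,0.0045],[0,0.0167,0.0063],[0,0.016,0.008],[0,0.0151,0.0097],[0,0.014,0.0112],[0,0.0127,0.0126]], twist=[0,0,0,0,0,0,0,0,0,0], gripper=[0,0,0,0,0,0,0,0,0,0])

```text
time: 45.02
tool_pos: [0.4823, 0.1236, 0.2264]
eef_rot: [-2.031, 2.394, -0.006]
wrist_force: [-8.2, -2.4, 12.5]
grip_width: 0.198
```

>>> step_arm(dp=[[0,0.0113,0.0139],[0,0.0098,0.015],[0,0.0082,0.0159],[0,0.0064,0.0167],[0,0.0047,0.0173],[0,0.0028,0.0177],[0,0.0009,0.0179],[0,0,0],[0,0,0]], twist=[0,0,0,0,0,0,0,0,0], gripper=[0,0,0,0,0,0,0,0,0])

```text
time: 46.15
tool_pos: [0.4366, 0.1311, 0.1086]
eef_rot: [2.031, -2.394, -0.003]
wrist_force: [-7.9, -0.6, 1.0]
grip_width: 0.2
```

Run:
```python
from h import *
plan(*toworld(-.08,0.0004),.109,-99.4)
```

```text
t 46.15 tcp [0.4366 0.1311 0.1086] yaw -99.4 tw 0.0 d [ 0.0001 -0.0002 -0.0004] grip 0.2 F [-7.9 -0.6  1. ]
```

>>> step_arm(dp=[[0,0,0.002],[0,0,0],[0,0,0],[0,0,0],[0,0,-0.03],[0,0,-0.05],[0,0.03,-0.05],[0,0.03,-0.05],[0,0,0],[0,0,0]], twist=[0,0,0,0,0,0,0,0,0,0], gripper=[0,0,60,60,60,60,60,60,60,60])

```text
time: 47.4
tool_pos: [0.3791, 0.1408, 0.287]
eef_rot: [-2.031, 2.395, -0.001]
wrist_force: [0.2, -0.5, 0.2]
grip_width: 0.6
```

Run:
```python
from h import *
f=grab('wrist');save(f,'w9');P=cloud(f);H=hsv(f);row(f)
m=((H[...,0]<8)|(H[...,0]>172))&(H[...,1]>150);D=todock(P);m&=(D[...,0]<-.05)&(abs(D[...,1])<.03)
q=P[m];D=D[m];i=q[:,2]>np.percentile(q[:,2],80);print('knob',m.sum(),np.percentile(D,[2,98],axis=0),'topz',np.percentile(q[:,2],[50,90,98]))
for c in HUE: top_of(f,c)
print(arm.read_state()['time'],arm.read_state()['tool_pos'])
```

```text
black [142   5  38  27 946] V 16.0 x [0.0084 0.0291] y [0.0912 0.1212]
black [ 146   45   37   34 1141] V 16.0 x [-0.0295 -0.0028] y [0.0911 0.1211]
other [ 382    3   38   29 1031] V 77.0 x [0.0085 0.0311] y [-0.123 -0.092]
other [180   5  38  27 983] V 122.0 x [0.0084 0.0294] y [0.0569 0.0882]
other [219   5  37  27 977] V 105.0 x [0.0085 0.0294] y [0.0221 0.0535]
other [303   5  37  27 971] V 136.0 x [0.0084 0.0295] y [-0.0523 -0.0209]
other [261   7  36  25 889] V 136.0 x [0.0085 0.0278] y [-0.0146  0.0167]
other [345   7  37  25 886] V 79.0 x [0.0084 0.0279] y [-0.0897 -0.0589]
other [ 182   45   38   34 1182] V 125.0 x [-0.0296 -0.0028] y [0.057  0.0884]
other [ 221   45   36   34 1166] V 109.0 x [-0.0296 -0.0028] y [0.0218 0.0533]
other [ 262   45   35   35 1199] V 137.0 x [-0.031  -0.0027] y [-0.0151  0.0162]
other [ 301   45   37   34 1189] V 137.0 x [-0.0298 -0.0027] y [-0.0523 -0.0208]
other [ 342   45   37   35 1203] V 80.0 x [-0.0311 -0.0027] y [-0.0894 -0.0584]
other [ 378   45   38   32 1065] V 78.0 x [-0.0277 -0.0028] y [-0.1227 -0.0917]
knob 1248 [[-0.14043298 -0.026
[... 884 characters left out ...]
.0381] [0.5385 0.1523 0.0981]
green [224  41  30  33 840] [507.2 156.2  27.7  23.8  80.3] dock [-0.0139  0.0379] [0.5081 0.1572 0.0981]
green [227  79  28   3  79] [492.  159.6  25.6   0.5  80.6] dock [-0.0302  0.0377] [0.492  0.1596 0.081 ]
blue [183   8  30  26 720] [542.1 186.1  27.7  24.4  82.3] dock [0.017  0.0729] [0.5443 0.1866 0.0981]
blue [185  43  29  31 848] [513.  191.6  27.4  23.9  79.8] dock [-0.014   0.0732] [0.5138 0.192  0.098 ]
blue [187  79  32   3  81] [498.5 197.9  31.8   1.9  76.3] dock [-0.0301  0.074 ] [0.4979 0.1954 0.0808]
blue [ 42 200  20  24 109] [394.6 388.7  24.7   4.   12.9] dock [-0.1639  0.2478] [0.3944 0.3887 0.0801]
47.45 [0.37877865 0.14069976 0.2860239 ]
```

View pics/w9.png

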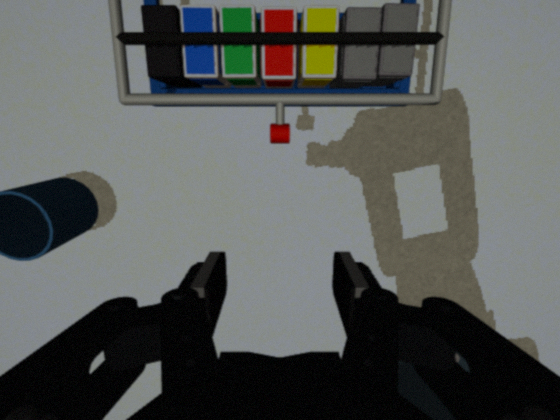

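The bail looks almost shut: the knob at (280,133) has a mean surface z of 0.12, against about 0.113 when fully shut. I'll close the fingers and press the knob down lightly to make sure.

>>> step_arm(dp=[[0,-0.029,0.03],[0,-0.03,0.03],[0,0,0.04],[0,0,0.035],[0,0,0.01],[0,0,0],[0,0,0]], twist=[0,0,0,0,0,0,0], gripper=[0,0,0,0,0,0,0])

```text
time: 48.32
tool_pos: [0.4381, 0.1312, 0.143]
eef_rot: [-2.031, 2.395, -0.002]
wrist_force: [0.2, 0.0, 0.6]
grip_width: 0.002
```

>>> step_arm(dp=[[0,0,0.003],[0,0,0.003],[0,0,0.003],[0,0,0]], twist=[0,0,0,0], gripper=[0,0,0,0])

```text
time: 48.82
tool_pos: [0.437, 0.1312, 0.1327]
eef_rot: [2.032, -2.396, -0.0]
wrist_force: [0.1, 0.3, 0.3]
grip_width: 0.0
```

>>> step_arm(dp=[[0,0,0.002],[0,0,0.002],[0,0,0]], twist=[0,0,0], gripper=[0,0,0])

```text
time: 49.2
tool_pos: [0.4371, 0.1312, 0.1305]
eef_rot: [2.032, -2.395, -0.0]
wrist_force: [-8.3, -0.4, 20.3]
grip_width: 0.005
```

The contact is firm (20 N with the tips at 0.1135, about the shut knob top), so the bail is against its stop. I retreat and do a final check.

>>> step_arm(dp=[[0,0,-0.03],[0,0,-0.05],[0,0.04,-0.06],[0,0.02,-0.02],[0,0,0],[0,0,0],[0,0,0],[0,0,0]], twist=[0,0,0,0,0,0,0,0], gripper=[0,0,0,0,0,0,0,0])

```text
time: 50.2
tool_pos: [0.3831, 0.1399, 0.2797]
eef_rot: [2.03, -2.395, -0.002]
wrist_force: [0.1, -0.4, 0.2]
grip_width: -0.001
```

Run:
```python
from h import *
f=grab('wrist');row(f);P=cloud(f);D=todock(P);H=hsv(f)
m=((H[...,0]<8)|(H[...,0]>172))&(H[...,1]>150)&(abs(D[...,0]+.08)<.02)&(abs(D[...,1])<.02)&(P[...,2]<.2)
print('knob z',m.sum(),np.percentile(P[m][:,2],[10,50,90]))
m=(abs(D[...,0]+.05)<.003)&(abs(abs(D[...,1])-.07)<.05)&(P[...,2]>.09)&(P[...,2]<.15);print('front bar top z (110 if shut)',np.median(P[m][:,2]),m.sum())
f=grab('scene');save(f,'s9')
print(arm.read_state()['time'],arm.read_state()['wrist_force'])
```

```text
black [ 138    6   39   29 1049] V 17.0 x [0.0075 0.0294] y [0.0912 0.1216]
black [ 142   49   39   32 1140] V 18.0 x [-0.0295 -0.0043] y [0.0911 0.1213]
other [ 384    4   39   31 1132] V 83.0 x [0.0075 0.0311] y [-0.1229 -0.0919]
other [ 177    6   39   29 1080] V 130.0 x [0.0075 0.0296] y [0.0569 0.0881]
other [ 217    6   39   29 1079] V 112.0 x [0.0074 0.0296] y [0.022  0.0536]
other [ 302    6   39   29 1067] V 145.0 x [0.0074 0.0295] y [-0.0524 -0.0209]
other [260   8  37  27 987] V 144.0 x [0.0075 0.0281] y [-0.0147  0.0167]
other [345   8  39  27 994] V 85.0 x [0.0075 0.0281] y [-0.0898 -0.0587]
other [ 180   48   38   34 1181] V 133.0 x [-0.0296 -0.0037] y [0.057  0.0884]
other [ 219   48   37   33 1172] V 116.0 x [-0.0295 -0.0034] y [0.0218 0.0533]
other [ 261   48   36   35 1222] V 146.0 x [-0.031  -0.0034] y [-0.0149  0.0164]
other [ 302   48   37   34 1193] V 147.0 x [-0.0298 -0.0035] y [-0.0524 -0.0208]
other [ 343   48   75   35 2350] V 84.0 x [-0.0311 -0.0035] y [-0.122  -0.0585]
knob z 329 [0.10976383 0.11240491 0.11368656]
front bar top z (110 if shut) 0.10935986940571968 1563
50.3 [-0.14807635 -0.2607214  -0.2077609 ]
```

View pics/s9.png

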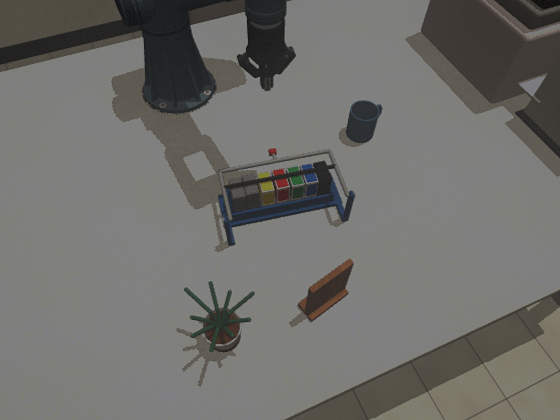

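The scene view shows the bail shut (knob at (272,152)) over the seven-cartridge row. The mug (363,120), frame (327,290) and plant (220,325) have not moved. I hand the job in.

```bash
python3 -c "
from h import *
print(order.sign_off())"
```

```text
the job is handed in; nothing more can be done
None
```

I handed the job in at about 50 s of robot time; the hand-in gave no verdict. The bail was swung open and the row parted. Blue, green, red and yellow now stand in the channel between the black cartridge and the two greys, and the bail is shut over them.

- **Row:** my last wrist picture showed all seven cartridges in order, within about 1 mm of the channel's middle line. The cartridge tops were at about 97–98 mm, which is the seated height.
- **Bail:** the first closing left the knob reading about 6 mm high. I pressed it down to a firm stop (20 N, with no force 2 mm higher). Afterwards the knob top was at 0.113–0.114 m and the front bar top at 0.109 m, which match a shut bail.
- **Bystanders:** the plant, photo frame and mug looked unmoved in the before and after scene pictures; I did not measure them.
- **Disagreements:** the bail started slightly raised, at about 0.3 rad, not shut. When I first let go of it open, the pinch position suggested 1.87 rad, but the camera later showed about 1.79 rad. Both are past the 1.4 rad needed.

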